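# Fit out the packer's bench caddy

## Robot

A 6-joint arm with a two-finger parallel gripper is mounted at the origin on the work surface; the furniture and walls round the work are solid. World frame = base frame: x ahead of the robot, y to its left, z up, the work surface at z = 0. Lengths are in mm, angles in rad, forces in N, time in s.
With the tool pointing down it reaches from about 350 to 775 mm from the base axis. Payload 7.3 kg.
Tool frame: the origin (TCP) lies at the very end of the fingers, on their centre line; the grasp point (between the pads) lies 19 mm behind it; z points along the fingers, y is the line along which they close (so a half turn about z gives the same grasp; the last joint's range is limited). The gripper opens to 92 mm and grips with 3 to 60 N. Pads are 19 mm wide; open, the fingers measure 130 mm over their backs; the gripper's body (75 mm by 190 mm) begins 47 mm behind the grasp point.
Start: joints at [1.139, 0.342, 1.524, -0, 1.275, -0.146], TCP at [147.997, 503.731, 193.941] pointing down, gripper open.
Joint ranges: [-2.53, 2.53], [-0.77, 2.02], [0.04, 2.7], [-1, 4.14], [0.28, 2.66], [-3.11, 3.11]. Speed limits (rad/s): [2.57, 2.57, 3.14, 3.14, 3.14, 3.14].

## Interface

Orientations are given as [roll, pitch, yaw] about the fixed x, y, z axes, in that order (R = Rz(yaw) Ry(pitch) Rx(roll)).
In Python, from plant import get_obs, vision, workorder gives the robot as it stands.
- The arm moves only by the shell command python3 -m pendant 'ROWS' [OPENING]. ROWS is a JSON object of lists of equal length, an entry for each row: "dp": the shift along the tool's x, y, z in m, a list of three; "rotation": the turn, a rotation vector about the tool's x, y, z in rad, a list of three. A call has 1 to 8 rows; each row is the pose to reach, as a shift and turn from the pose commanded when the call began, along the tool's axes at that moment; what a row does not reach only later rows make up. A row lasts 1/8 s, in which the tool goes at most 62.5 mm and 10.7 degrees, less where a joint would pass 70% of its speed; a pose out of reach is approached as far as the arm can. A call with a gripper value outside its range is refused whole. OPENING is the finger opening in m, from 0 to 0.0918, set as the call begins (- or left out, the last holds). The fingers move at their own pace and stop on an object; the grip force is fixed at half the most. Time passes only in rows, so rows that repeat a pose let the fingers close. It gives the time, the measured TCP pose, the force, the opening and the grip force at its end, in the units of the state.
- get_obs(): the state, without advancing time (a new reading comes with each control period).
- vision.capture(name): name is "scene" or "top"; returns a dict with "pixels" (384x512x3 uint8, red, green, blue), "vfov" (degrees; the focal length in pixels is half the picture's height over the tangent of half this angle, whatever the lens; pixels are square), "cx", "cy" (the principal point, pixels), "pose" (4x4, takes a point from camera to world coordinates). Camera axes: x right, y up, looking along -z (the intrinsics and any distortion apply to the point x, -y, -z); pixel columns grow to the right and rows downward; lengths in mm; the calibration is good to about 2 mm. A picture is of the moment at which its call begins. There is no depth.
- workorder.close_job(): hands the job in; it is judged then, once.
The state is a dict: "time": time; "joint_positions": joint angles; "dq": joint speeds; "tau": joint torques, N m; "tool_pos": TCP position; "tcp_rot": TCP orientation; "contact_force": force on the tool from outside, world axes, zero at the start; "moment": the same for the moment, N m; "grip_width": finger opening in mm; "finger_force": force on a finger pad.
Only numpy, scipy, OpenCV 4.12 (cv2) and the standard library are available. Lean on these libraries where they do the work, as an engineer would, in place of code of your own. Each camera call takes 0.05 s, during which the arm holds its last target. There are 200 camera calls.

## Task

Make up the grey bench caddy for the next packer from what lies on the green cutting mat. First load the tall back row: stand the red-capped glue stick in the round well and the rubber stamp, handle up, in the oblong pocket beside it; only then lay the small label roll flat in the large front pocket and the blue box of clips flat in the small front pocket, so that no one has to reach over the tall ones. Leave the big label roll and the short blue-capped stick where they are.

Things in the scene. Friction and masses are not known exactly. Their poses are not given: they have to be found in the camera images.
- caddy: Grey moulded caddy, fixed, 156 (x) x 222 (y) mm. Origin: centre of its underside, on the table. x points to the tall back row (away from the robot), y left, z up. Front tray (x -78 to 16) 16 mm high, back block (x 16 to 78) 40 mm high. Four open pockets, floors 4 mm above the table, 2 mm chamfers; each one's centre in this frame and size are told with the thing that goes in it.
- cutting_mat: Green cutting mat with a pale grid, fixed, 210 (x) x 270 (y) x 2 mm, beside the caddy (to its left or to its right); the six loose things stand on it. Origin: centre of its underside. Keep the hand clear of the wall behind mat and caddy: its cable duct begins at world x 0.60 m and a plug-in adapter sticks out to x 0.554 m at y 0.31 to 0.36 m, z 0.19 to 0.26 m.
- glue: Glue stick standing on the mat, white barrel, red cap, 98 mm tall; barrel 25 mm in diameter up to 70 mm, cap 27 mm. Origin: centre of its foot, z up. About 30 g. Its place: the round well in the caddy's back row, 44 mm in diameter, centre at caddy x 47, y -57 mm.
- stamp: Rubber stamp standing on the mat, brown handle up, 74 mm tall. Black base 70 (x) x 36 (y) x 12 mm; neck 20 mm wide from 12 to 42 mm, round knob 28 mm wide from 42 to 74 mm. Origin: centre of the underside, z up. About 70 g. Its place: the oblong back pocket, 52 (x) x 86 (y) mm, centre at caddy x 47, y 51 mm, long side (stamp x) along the caddy's y.
- small_roll: Low roll of white labels lying on the mat: a disc 60 mm in diameter, 25 mm high, centred at x -12, y 6 mm in its own frame; a loose label end is seen out to x 43, y -36 mm but has no body. Origin on the underside, z up. About 80 g. Its place: the large front pocket, 80 (x) x 104 (y) mm, centre at caddy x -31, y 51 mm.
- clips: Small blue box of clips lying flat on the mat, 40 (x) x 50 (y) x 18 mm. Origin: centre of the underside, z up. About 40 g. Its place: the small front pocket, 64 (x) x 94 (y) mm, centre at caddy x -31, y -57 mm.
- big_roll: High roll of white labels on the mat, 76 mm in diameter, 60 mm high, centred at x -8, y 6 mm in its own frame; origin on the underside, z up. It belongs to the label printer: leave it alone.
- blue_stick: Short stick standing on the mat, like the glue stick but with a blue cap and pale blue sleeve, 73 mm tall, 26 mm in diameter. Origin: centre of its foot. Leave it alone.

How it is judged (in metres and radians):
On the way:
1. the glue stick stands in the round well and the stamp in the oblong pocket of the back row, while the small roll and the clip box are still away from the caddy (x of glue in the frame of caddy between 0.035 and 0.059 m and y of glue in the frame of caddy between -0.069 and -0.045 m and z of glue in the frame of caddy between 0 and 0.009 m and angle between each of glue, stamp's own z axis and vertical below 0.12 rad and x of stamp in the frame of caddy between 0.035 and 0.059 m and y of stamp in the frame of caddy between 0.039 and 0.063 m and z of stamp in the frame of caddy between 0 and 0.009 m and horizontal distance between each of small_roll, clips and caddy above 0.16 m), for 0.2 s.
At the end, for the whole second after the job is handed in: Glue stick and stamp upright in their back pockets, small roll and clip box flat in their front pockets, each foot within 5 mm of the pocket floor, tilt below 0.12 rad, at rest and released; big roll and blue-capped stick within 20 mm of where they stood (x of glue in the frame of caddy between 0.035 and 0.059 m and y of glue in the frame of caddy between -0.069 and -0.045 m and z of glue in the frame of caddy between 0 and 0.009 m and angle between each of glue, stamp, small_roll, clips's own z axis and vertical below 0.12 rad and x of stamp in the frame of caddy between 0.035 and 0.059 m and y of stamp in the frame of caddy between 0.039 and 0.063 m and z of stamp in the frame of caddy between 0 and 0.009 m and x of small_roll in the frame of caddy between -0.059 and -0.003 m and y of small_roll in the frame of caddy between 0.011 and 0.091 m and z of small_roll in the frame of caddy between 0 and 0.009 m and x of clips in the frame of caddy between -0.055 and -0.007 m and y of clips in the frame of caddy between -0.091 and -0.023 m and z of clips in the frame of caddy between 0 and 0.009 m and linear speed of each of glue, stamp, small_roll, clips below 0.02 m/s and distance of each of big_roll, blue_stick from where it was at the start of the episode below 0.02 m); the robot touches nothing.
It fails at once if the big label roll is moved more than 20 mm (distance of big_roll from where it was at the start of the episode above 0.02 m).
It fails at once if the blue-capped stick is moved more than 20 mm (distance of blue_stick from where it was at the start of the episode above 0.02 m).
It also fails if it takes over 106 s, if anything falls off the work surface, if the arm or the gripper's body presses on something with over 40 N, if the wrist force passes 120 N, or if a joint passes its speed limit or range.

## Working session

There is one attempt and no reset: what is moved stays moved. The work goes in short steps, Python scripts to look and compute and a shell command to move; the robot and the scene stay as the last step left them, time stands still between calls to the robot, and variables do not carry over. Pictures are saved under pics/ and viewed, at most 17 in all, crops included, and the job is handed in when it is done.

```bash
ls; mkdir -p pics
python3 - <<'E'
from plant import get_obs, vision
import cv2
o=get_obs(); print(o)
for n in("scene","top"):
    c=vision.capture(n); print(n,{k:v for k,v in c.items() if k!="pixels"}); cv2.imwrite(f"pics/{n}0.png",c["pixels"][...,::-1])
E
```

```text
pics
{'time': 0.0, 'joint_positions': array([ 1.13898266e+00,  3.42706040e-01,  1.52501884e+00, -1.22939185e-05,
        1.27538445e+00, -1.46005191e-01]), 'dq': array([ 0.00105404, -0.00018368, -0.0003196 ,  0.00108968,  0.00050039,
        0.0004566 ]), 'tau': array([-1.28937638e-03, -4.31252611e+01, -2.44217134e+01,  7.16993446e-02,
        5.59837196e-02, -9.65028471e-05]), 'tool_pos': array([147.80822716, 503.29060126, 193.25301967]), 'tcp_rot': array([-3.14009041e+00, -2.09025300e-04,  2.85578761e+00]), 'contact_force': array([ 0.27706057, -0.04698016,  0.25445896]), 'moment': array([-0.05764707,  0.01750633, -0.01787265]), 'finger_force': 0.0, 'grip_width': 91.78790017861405}
scene {'vfov': 47.417097497494616, 'cx': 250.91440306284107, 'cy': 195.51118533711443, 'pose': array([[ 8.56108324e-01,  4.09896784e-01, -3.14743013e-01,
         1.57361482e+02],
       [-5.16780930e-01,  6.74286424e-01, -5.27518046e-01,
        -2.96951827e+02],
       [-4.00101017e-03,  6.14265777e-01,  7.89089061e-01,
         7.17125876e+02],
       [ 0.00000000e+00,  0.00000000e+00,  0.00000000e+00,
         1.00000000e+00]])}
top {'vfov': 48.55868073063808, 'cx': 253.72125589365615, 'cy': 196.1968663641752, 'pose': array([[ 1.25259069e-01,  9.60641444e-01, -2.47947943e-01,
         1.71223613e+02],
       [-9.92118419e-01,  1.22126948e-01, -2.80366156e-02,
         1.38829131e+02],
       [ 3.34799068e-03,  2.49505561e-01,  9.68367578e-01,
         1.04755044e+03],
       [ 0.00000000e+00,  0.00000000e+00,  0.00000000e+00,
         1.00000000e+00]])}
```

View pics/scene0.png

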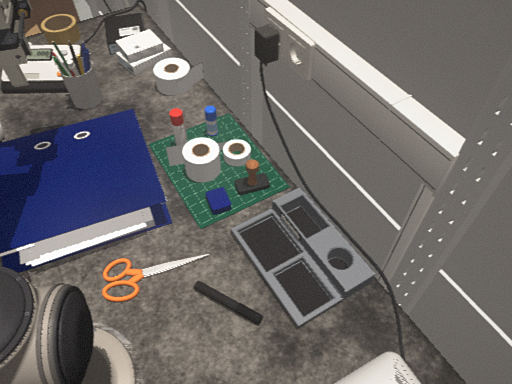

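View pics/top0.png

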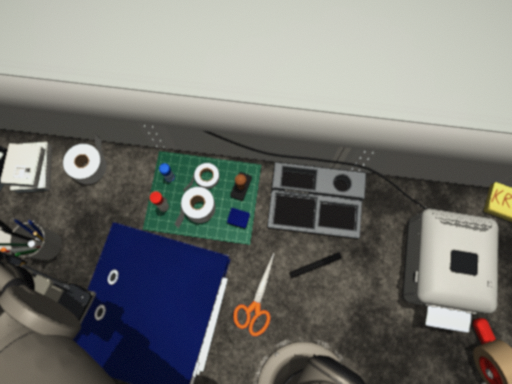

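Scene shows mat (red glue cap at 177,113; blue stick 211,110; big roll 201,150; small roll 237,150; stamp 252,168; clips 219,201) and the caddy around (305,260). Top shows the same, with the mat at (203,197) and the caddy at (318,200). Next, enlarged crops.

```bash
cat > cam.py <<'E'
import numpy as np, cv2
from plant import get_obs, vision
def load(n):
    c=vision.capture(n); c["f"]=192/np.tan(np.radians(c["vfov"])/2); return c
def ray(c,p):
    d=np.array([(p[0]-c["cx"])/c["f"],-(p[1]-c["cy"])/c["f"],-1.]); d=c["pose"][:3,:3]@d
    return c["pose"][:3,3],d/np.linalg.norm(d)
def onz(c,p,z):
    o,d=ray(c,p); return o+d*(z-o[2])/d[2]
def tri(c1,p1,c2,p2):
    A=np.zeros((3,3));b=np.zeros(3);R=[ray(c1,p1),ray(c2,p2)]
    for o,d in R:
        M=np.eye(3)-np.outer(d,d);A+=M;b+=M@o
    x=np.linalg.solve(A,b); return x,[round(float(np.linalg.norm(np.cross(x-o,d))),1) for o,d in R]
def proj(c,X):
    q=c["pose"][:3,:3].T@(np.array(X,float)-c["pose"][:3,3]); return c["cx"]-c["f"]*q[0]/q[2],c["cy"]+c["f"]*q[1]/q[2]
E
python3 - <<'E'
from cam import *
def crop(n,x0,y0,x1,y1,k):
    im=cv2.imread(f"pics/{n}0.png")[y0:y1,x0:x1]; im=cv2.resize(im,None,fx=k,fy=k,interpolation=cv2.INTER_CUBIC)
    for v in range((x0+19)//20*20,x1,20): cv2.putText(im,str(v),(int((v-x0)*k),8),0,.32,(0,255,255));cv2.line(im,(int((v+.5-x0)*k),10),(int((v+.5-x0)*k),16),(0,255,255))
    for v in range((y0+19)//20*20,y1,20): cv2.putText(im,str(v),(0,int((v-y0)*k)),0,.32,(0,255,255))
    cv2.imwrite(f"pics/{n}c.png",im); print(im.shape)
crop("scene",145,95,385,330,2.5); crop("top",140,140,370,250,3.4)
E
```

```text
(588, 600, 3)
(374, 782, 3)
```

View pics/scenec.png

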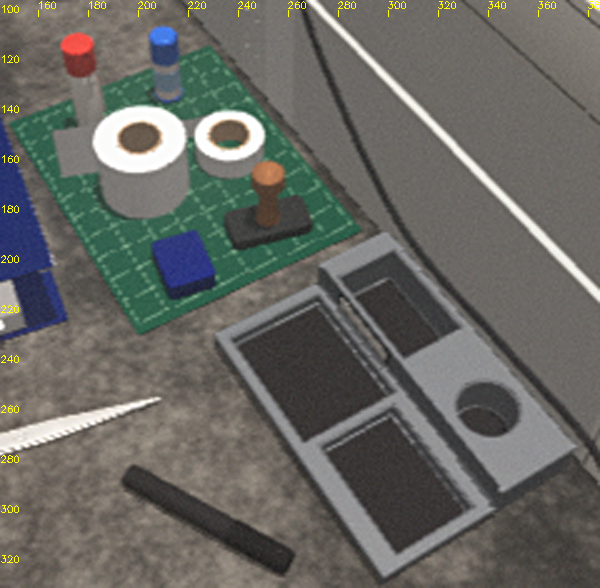

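View pics/topc.png

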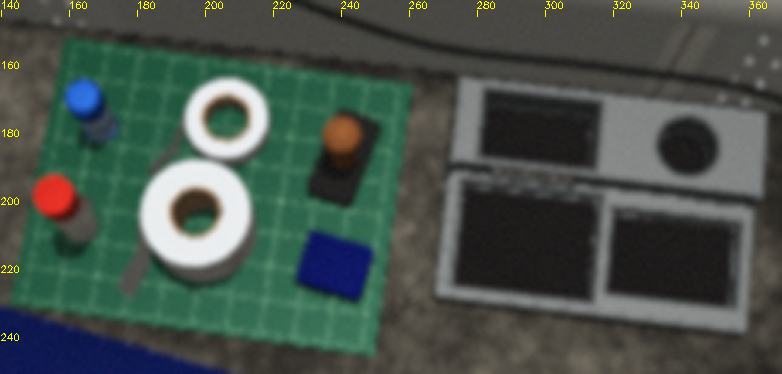

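The crops show clear corners: caddy front-left tray corner scene (231.8,230.2)/top (268.2,227), back-right (375,275)/(365.6,173). I'll now mask the objects and triangulate.

```bash
cat > meas.py <<'E'
from cam import *
from scipy.spatial.transform import Rotation as R
S,T=load("scene"),load("top")
s=lambda u,v:(145+u/2.5-.3,95+v/2.5-.3); t=lambda u,v:(140+u/3.4-.35,140+v/3.4-.35)
P=[((-78,111,16),s(217,338),t(436,296)),((-78,-111,16),s(384,578),t(745,330)),((78,111,40),s(388,235),t(460,78)),((78,-111,40),s(575,450),t(767,112)),((16,-111,40),s(500,492),t(763,197)),((16,111,40),s(322,268),t(450,165))]
M=[];X=[]
for m,a,b in P:
    x,e=tri(S,a,T,b); M.append(m);X.append(x);print(m,x.round(1),e,"flat S",onz(S,a,m[2])[:2].round(1),"T",onz(T,b,m[2])[:2].round(1))
M=np.array(M,float);X=np.array(X)
r,_=R.align_vectors(X-X.mean(0),M-M.mean(0)); tr=X.mean(0)-r.apply(M.mean(0)); print("caddy",tr.round(1),r.as_euler("xyz").round(3),"res",np.abs(r.apply(M)+tr-X).max(0).round(1))
def blobs(c,name,lo,hi,box):
    h=cv2.cvtColor(c["pixels"],cv2.COLOR_RGB2HSV); m=cv2.inRange(h,np.array(lo),np.array(hi)); k=np.zeros_like(m); x0,y0,x1,y1=box; k[y0:y1,x0:x1]=m[y0:y1,x0:x1]
    cs=[q for q in cv2.findContours(k,0,2)[0] if cv2.contourArea(q)>30]; 
    for q in sorted(cs,key=cv2.contourArea)[::-1][:3]:
        mm=cv2.moments(q);print(name,"area",cv2.contourArea(q),"cen",np.round([mm["m10"]/mm["m00"],mm["m01"]/mm["m00"]],1),"bb",cv2.boundingRect(q),"rect",cv2.boxPoints(cv2.minAreaRect(q)).round(1).tolist())
for c,n,b in((S,"S",(145,95,285,230)),(T,"T",(140,145,265,250))):
    for nm,lo,hi in(("red",(0,150,120),(6,255,255)),("blue",(105,120,120),(115,255,255)),("navy",(112,150,60),(130,255,200)),("white",(0,0,190),(180,40,255)),("brown",(7,110,70),(16,255,255)),("mat",(60,80,40),(88,255,255))): blobs(c,n+nm,lo,hi,b)
E
python3 meas.py
```

```text
(-78, 111, 16) [364.4 124.4   8. ] [0.0, 0.0] flat S [362.1 119.6] T [362.9 124.5]
(-78, -111, 16) [ 366.4 -100.2    8.9] [1.3, 1.3] flat S [ 363. -102.] T [366.3 -98.9]
(78, 111, 40) [525.2 126.2  29.6] [0.2, 0.2] flat S [519.4 119.9] T [521.8 126.3]
(78, -111, 40) [ 525.6 -100.4   32.2] [1.3, 1.3] flat S [ 520.1 -102.4] T [524.1 -99. ]
(16, -111, 40) [ 458.8 -100.    38.1] [1.5, 1.5] flat S [ 456.4 -100.3] T [ 459.7 -100. ]
(16, 111, 40) [459.3 125.5  30.5] [1.6, 1.6] flat S [456.8 119.5] T [455. 126.]
caddy [444.3  12.1  -7.4] [-0.016  0.009  0.003] res [2.8 2.3 3.8]
Sred area 81.5 cen [175.5 112.7] bb (169, 108, 13, 11) rect [[168.1999969482422, 114.5999984741211], [172.60000610351562, 105.80000305175781], [183.39999389648438, 111.19999694824219], [179.0, 120.0]]
Sblue area 59.0 cen [210.  109.3] bb (205, 106, 11, 8) rect [[205.0, 106.0], [215.0, 106.0], [215.0, 113.0], [205.0, 113.0]]
Snavy area 571.0 cen [151.6 183.3] bb (145, 145, 20, 62) rect [[145.0, 206.0], [145.0, 145.0], [164.0, 145.0], [164.0, 206.0]]
Snavy area 323.5 cen [217.8 198.5] bb (206, 188, 25, 22) rect [[205.39
[... 1521 characters left out ...]
389648438, 207.8000030517578], [249.1999969482422, 213.10000610351562], [244.8000030517578, 227.60000610351562]]
Twhite area 720.0 cen [197.  202.1] bb (182, 187, 31, 31) rect [[182.0, 187.0], [212.0, 187.0], [212.0, 217.0], [182.0, 217.0]]
Twhite area 385.5 cen [206.1 174.3] bb (195, 163, 23, 23) rect [[195.0, 185.0], [195.0, 163.0], [217.0, 163.0], [217.0, 185.0]]
Tbrown area 83.0 cen [240.4 179.1] bb (235, 174, 12, 11) rect [[235.0, 174.0], [246.0, 174.0], [246.0, 184.0], [235.0, 184.0]]
Tmat area 8070.5 cen [204.5 197.2] bb (143, 151, 118, 94) rect [[142.39999389648438, 229.3000030517578], [153.89999389648438, 148.60000610351562], [261.0, 163.89999389648438], [249.5, 244.60000610351562]]
```

```bash
cat > m2.py <<'E'
from cam import *
S,T=load("scene"),load("top")
# straightness of the wall's edge in top, of the duct's in scene
g=cv2.GaussianBlur(cv2.cvtColor(T["pixels"],cv2.COLOR_RGB2GRAY).astype(float),(0,0),1.5)
xs=np.arange(5,508,20)
for lo,hi in((55,120),(85,150),(115,195)):
    e=[]
    for x in xs:
        a=int(lo+(x*0.1));b=a+30
        e.append(a+np.argmin(np.diff(g[a:b,x])))
    e=np.array(e);p=np.polyfit(xs,e,1);print("T line",(e-np.polyval(p,xs)).round(1))
g=cv2.GaussianBlur(cv2.cvtColor(S["pixels"],cv2.COLOR_RGB2GRAY).astype(float),(0,0),1)
xs=np.arange(305,435,10);e=[]
for x in xs:
    y0=int(78+(x-305)*.67); a=max(0,y0-25); e.append(a+np.argmax(np.diff(g[a:y0+30,x])))
print("S",e)
# pairs: name,S px,T px,nominal z
for n,a,b,z in(("red",(176,109.5),(155.4,197.1),100),("blue",(210.3,107),(163.8,168),75),("big",(200.3,150),(197,202.1),62),("small",(236.3,148.7),(206.1,174.3),27),("knob",(251.9,164.2),(240.4,179.1),72),
 ("clips",(217.8,195),(238.1,217.7),20),("mat r-near",(200.7,227.3),(249.6,244),2),("mat r-far",(288.6,186.8),(261,165.3),2),("mat l-far",(229.6,113.8),(159,151.5),2),("mat l-near",(149.2,145.2),(143.2,229),2)):
    x,err=tri(S,a,T,b); print(n,x.round(1),err[0],"S",onz(S,a,z)[:2].round(1),"T",onz(T,b,z)[:2].round(1))
E
python3 m2.py
```

```text
T line [-0.1 -0.4  0.3 -0.  -0.4  0.3 -0.  -0.3  0.3  0.  -0.3  0.4  0.  -0.3
  0.4  0.1 -0.3  0.4  0.1 -0.2  0.4  0.1 -0.2 -0.5  0.1 -0.2]
T line [-1.2  0.4 -1.  -1.4  0.2  0.8 -1.6  0.   1.6 -1.7  4.9  0.5 -0.9  0.7
  1.3 -1.1 -0.5  1.1 -0.3  0.3 -1.1  0.6  1.2 -0.2 -1.6 -1. ]
T line [ -1.1  -1.3  13.4  -0.9  12.8  -1.5  -0.7  -1.   -0.3  -0.6   0.2 -17.1
 -12.4  -8.7   5.    4.8  -7.5   6.2  -5.1   1.7   1.4   1.1   0.8   1.5
   2.3   7. ]
S [np.int64(84), np.int64(82), np.int64(92), np.int64(100), np.int64(109), np.int64(118), np.int64(128), np.int64(99), np.int64(107), np.int64(115), np.int64(124), np.int64(132), np.int64(141)]
red [383.3 388.1 106.3] 1.5 S [387.3 395.2] T [383.2 389.9]
blue [462.8 389.   77. ] 1.1 S [464.9 391.2] T [462.3 389.7]
big [392.3 300.1  59.1] 0.4 S [390.9 297.5] T [392.1 299.5]
small [474.2 294.5  23.8] 0.5 S [472.3 291.8] T [473.7 294. ]
knob [459.8 204.4  67. ] 0.5 S [457.  200.6] T [458.9 204. ]
clips [374.9 199.2  28.2] 1.3 S [378.8 205. ] T [375.3 199.9]
mat r-near [317.  163.9   3.2] 0.2 S [317.5 164.6] T [316.9 163.9]
mat r-far [5.235e+02 1.609e+02 3.000e-01] 0.2 S [522.4 159.8] T [523.1 160.8]
mat l-far [531.  430.9  -5.8] 1.2 S [528.3 423.1] T [527.1 429. ]
mat l-near [321.4 433.   -4.9] 0.3 S [319.6 426. ] T [320.8 431. ]
```

```bash
cat > go.py <<'E'
# python3 go.py x y z [yaw]: tool-frame shift (m) and turn about tool z to a world target (mm), tool down
import sys; from cam import *
from scipy.spatial.transform import Rotation as R
o=get_obs(); r=R.from_euler("xyz",o["tcp_rot"]); a=[float(v) for v in sys.argv[1:]]
print("dp",(r.inv().apply(np.array(a[:3])-o["tool_pos"])/1000).round(4))
if len(a)>3:
    print("rot",(r.inv()*R.from_euler("xyz",[np.pi,0,a[3]])).as_rotvec().round(3))
E
cat > m3.py <<'E'
from cam import *
S,T=load("scene"),load("top")
s=lambda u,v:(145+u/2.5-.3,95+v/2.5-.3); t=lambda u,v:(140+u/3.4-.35,140+v/3.4-.35)
for n,a,b in(("red",(175.8,111.7),(155.4,197.1)),("blue",(210,109),(163.8,168)),("clips",(217.8,197.3),(238.1,217.7))):
    x,e=tri(S,a,T,b);print(n,x.round(1),e[0])
def rect(n,c,ps,z):
    w=np.array([onz(c,p,z)[:2] for p in ps],np.float32);v=w-np.roll(w,-1,0); print(n,"c",w.mean(0).round(1),"edges",np.linalg.norm(v,axis=1).round(1),"ang",(np.degrees(np.arctan2(v[:,1],v[:,0]))%180).round(1))
rect("clips T",T,[(227,222.3),(231.4,207.8),(249.2,213.1),(244.8,227.6)],20)
rect("clips S",S,[s(*p) for p in((152,243),(197,231),(214,272),(168,283))],20)
rect("stamp T",T,[t(*p) for p in((345,112),(381,125),(347,206),(309,192))],14)
rect("stamp S",S,[s(*p) for p in((225,218),(300,197),(313,221),(238,236))],14)
# pockets' rims
rect("bigpocket T",T,[t(*p) for p in((462,178),(605,190),(593,306),(452,290))],16)
rect("smallpocket T",T,[t(*p) for p in((614,205),(743,216),(733,308),(606,296))],16)
rect("oblong T",T,[t(*p) for p in((483,88),(602,100),(598,172),(479,158))],40)
rect("oblong S",S,[s(*p) for p in((334,268),(373,246),(462,326),(404,357))],40)
print("well T",onz(T,t(688,146),40).round(1),"S",onz(S,s(488,409),40).round(1))
E
python3 m3.py; for p in "383 392 140 2.856" ; do python3 go.py $p; done
```

```text
red [383.9 390.1  99.1] 0.4
blue [463.7 391.   70. ] 0.1
clips [375.6 199.8  20.1] 0.4
clips T c [375.4 199.9] edges [37.9 46.1 37.8 45.7] ang [171.4  80.3 170.8  80.5]
clips S c [375.8 199.5] edges [38.2 44.7 37.7 43.2] ang [167.9  78.7 165.5  79.5]
stamp T c [457.6 203.1] edges [28.8 67.1 30.  67.1] ang [ 76.6 165.4  76.5 164.3]
stamp S c [459.1 202.5] edges [67.1 28.4 64.2 22.3] ang [168.8  80.2 163.1  88.9]
bigpocket T c [412.2  62.7] edges [105.6  87.3 102.3  84.3] ang [ 92.3 179.4  90.7   1.5]
smallpocket T c [414.2 -44. ] edges [94.7 69.2 91.8 68.3] ang [9.220e+01 1.777e+02 9.170e+01 1.000e-01]
oblong T c [490.1  63.8] edges [87.4 54.8 86.4 53.4] ang [91.2  2.1 90.3  3.2]
oblong S c [486.9  67.9] edges [38.3 97.9 52.8 94.6] ang [  3.3  97.9 179.8  89.3]
well T [491.  -43.7  40. ] S [489. -46.  40.]
dp [-0.257  -0.0409  0.0538]
rot [-0. -0. -0.]
```

```bash
python3 go.py 384 390.5 140; python3 -m pendant '{"dp":[[-0.05,-0.01,0.01],[-0.1,-0.02,0.02],[-0.15,-0.03,0.03],[-0.2,-0.035,0.04],[-0.24,-0.04,0.05],[-0.258,-0.0417,0.053],[-0.258,-0.0417,0.053],[-0.258,-0.0417,0.053]],"rotation":[[0,0,0],[0,0,0],[0,0,0],[0,0,0],[0,0,0],[0,0,0],[0,0,0],[0,0,0]]}' 0.055; python3 go.py 384 390.5 68
```

```text
dp [-0.2584 -0.042   0.0538]
time: 1.4
tool_pos: [382.7, 391.7, 141.3]
tcp_rot: [3.141, -0.0, 2.857]
contact_force: [-0.8, 0.1, 0.7]
grip_width: 55.2
finger_force: 0.0
dp [-0.0016 -0.0008  0.0733]
```

```bash
python3 -m pendant '{"dp":[[-0.001,-0.001,0.02],[-0.001,-0.001,0.04],[-0.001,-0.001,0.06],[-0.001,-0.001,0.073],[-0.001,-0.001,0.073],[-0.001,-0.001,0.073]],"rotation":[[0,0,0],[0,0,0],[0,0,0],[0,0,0],[0,0,0],[0,0,0]]}' && python3 -m pendant '{"dp":[[0,0,0],[0,0,0],[0,0,0],[0,0,0],[0,0,0],[0,0,0]],"rotation":[[0,0,0],[0,0,0],[0,0,0],[0,0,0],[0,0,0],[0,0,0]]}' 0.01
python3 - <<'E'
from cam import *
c=load("scene");im=c["pixels"][80:250,130:300,::-1];cv2.imwrite("pics/g1.png",cv2.resize(im,None,fx=3,fy=3,interpolation=2))
E
```

```text
time: 2.15
tool_pos: [384.6, 390.3, 68.7]
tcp_rot: [3.14, 0.001, 2.856]
contact_force: [0.2, -0.3, 0.6]
grip_width: 55.1
finger_force: 0.0
time: 2.9
tool_pos: [384.5, 389.7, 67.9]
tcp_rot: [3.142, -0.0, 2.856]
contact_force: [1.0, -0.0, 0.1]
grip_width: 10.3
finger_force: 0.0
```

View pics/g1.png

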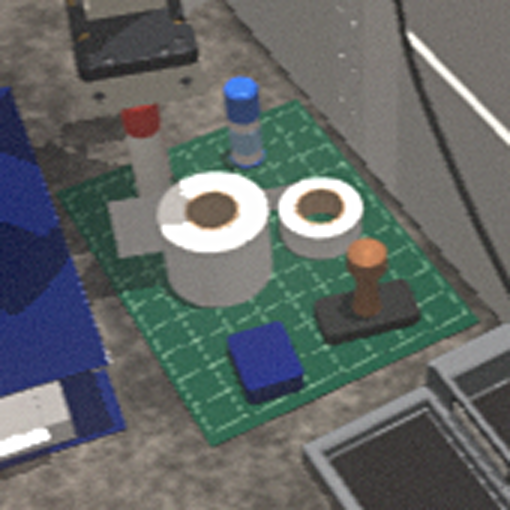

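The glue cap (crop 140,120) is unmoved and the gripper seems to sit behind or above it, with the fingers closed to 10 mm. I'll check where the TCP should appear in both views.

Run:
```python
from cam import *
o=get_obs();p=o["tool_pos"];print(p,o["grip_width"])
out=[]
for n in("scene","top"):
    c=load(n);im=c["pixels"][:,:,::-1].copy();a=proj(c,p);b=proj(c,p+[0,0,66]);print(n,a,b)
    u,v=int(a[0]),int(a[1]);x0,y0=max(0,u-60),max(0,v-60)
    k=cv2.resize(im[y0:y0+120,x0:x0+120],None,fx=3.3,fy=3.3,interpolation=2)
    for q,col in((a,(0,255,255)),(b,(255,0,255))): cv2.drawMarker(k,(int((q[0]-x0)*3.3),int((q[1]-y0)*3.3)),col,0,12)
    out.append(k)
cv2.imwrite("pics/g2.png",np.hstack(out))
```

```text
[384.45388075 389.75178082  67.93988335] 10.204794351342597
scene (np.float64(177.95474191856005), np.float64(122.78982576424384)) (np.float64(173.57490145444416), np.float64(98.72417480257272))
top (np.float64(158.54399077364764), np.float64(199.96825414549738)) (np.float64(152.20390978180828), np.float64(192.8032620102689))
```

View pics/g2.png

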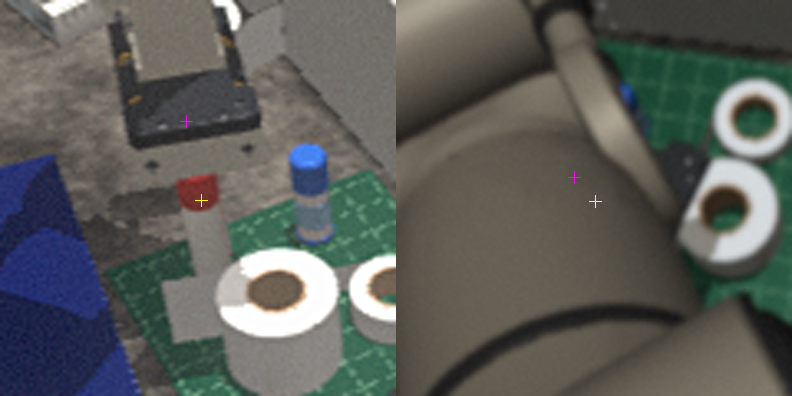

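```bash
python3 -m pendant '{"dp":[[0,0,0],[0,0,0],[0,0,0],[0,0,-0.03],[0,0,-0.06],[0,0,-0.09],[0,0,-0.12],[0,0,-0.12]],"rotation":[[0,0,0],[0,0,0],[0,0,0],[0,0,0],[0,0,0],[0,0,0],[0,0,0],[0,0,0]]}' 0.055
python3 - <<'E'
from cam import *
o=get_obs();p=o["tool_pos"]
c=load("scene");im=c["pixels"][40:190,110:300,::-1].copy();k=cv2.resize(im,None,fx=4,fy=4,interpolation=2)
for q,col in((p,(0,255,255)),(p+[0,0,19],(0,255,0)),(p+[0,0,66],(255,0,255))): 
    a=proj(c,q);cv2.drawMarker(k,(int((a[0]-110)*4),int((a[1]-40)*4)),col,0,12)
cv2.imwrite("pics/g3.png",k)
E
```

```text
time: 4.05
tool_pos: [385.5, 390.6, 190.3]
tcp_rot: [3.137, 0.003, 2.856]
contact_force: [0.4, 0.6, -0.8]
grip_width: 54.7
finger_force: 0.0
```

View pics/g3.png

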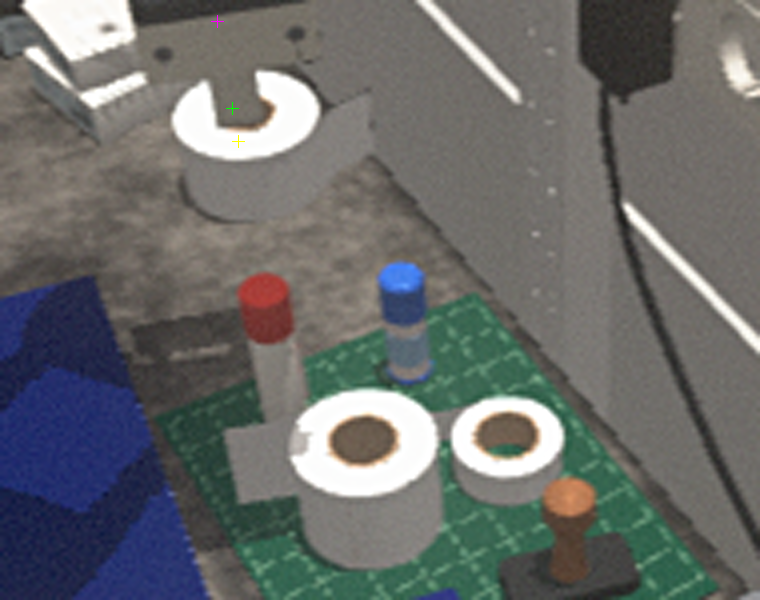

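The picture shows the visible finger tip at crop (235,128), farther than the marked TCP (238,141), so the camera–robot relation is off somewhere. I'll look at the hand in the open over the caddy area to resolve this.

```bash
python3 -m pendant '{"dp":[[0,-0.05,0],[0,-0.1,0],[0,-0.15,0],[0,-0.2,0],[0,-0.25,0],[0.03,-0.3,0],[0.06,-0.34,0],[0.06,-0.34,0]],"rotation":[[0,0,0],[0,0,0],[0,0,0],[0,0,0],[0,0,0],[0,0,0],[0,0,0],[0,0,0]]}' 0.09
python3 - <<'E'
from cam import *
from scipy.spatial.transform import Rotation as R
o=get_obs();p=o["tool_pos"];r=R.from_euler("xyz",o["tcp_rot"]);print(p,o["grip_width"])
out=[]
for n in("scene","top"):
    c=load(n);im=c["pixels"][:,:,::-1].copy();a=proj(c,p);u,v=int(a[0]),int(a[1]);x0,y0=max(0,u-70),max(0,v-90);k=cv2.resize(im[y0:y0+150,x0:x0+140],None,fx=2.8,fy=2.8,interpolation=2)
    for q,col in(([0,0,0],(0,255,255)),([0,.045,0],(0,255,0)),([0,-.045,0],(255,255,0)),([0,0,-.066],(255,0,255))):
        a=proj(c,p+r.apply(np.array(q)*1000));print(n,a);cv2.drawMarker(k,(int((a[0]-x0)*2.8),int((a[1]-y0)*2.8)),col,0,10)
    print(x0,y0);out.append(k)
cv2.imwrite("pics/g4.png",np.hstack(out))
E
```

```text
time: 5.1
tool_pos: [228.3, 79.4, 186.9]
tcp_rot: [-3.141, -0.002, 2.853]
contact_force: [0.3, 0.2, 1.1]
grip_width: 90.1
finger_force: 0.0
[228.27024561  79.42612264 186.86200421] 90.143324542942
scene (np.float64(160.8598122980678), np.float64(224.83080595556547))
scene (np.float64(157.05691186449008), np.float64(201.12224236734383))
scene (np.float64(164.99567052970914), np.float64(250.61514072566902))
scene (np.float64(152.74892429236456), np.float64(197.20625960166794))
90 134
top (np.float64(285.52023058865615), np.float64(280.3247483831149))
top (np.float64(264.73781467153964), np.float64(271.0904110687486))
top (np.float64(306.52075738596204), np.float64(289.6559998121652))
top (np.float64(288.2394450494944), np.float64(278.17606637442213))
215 190
```

View pics/g4.png

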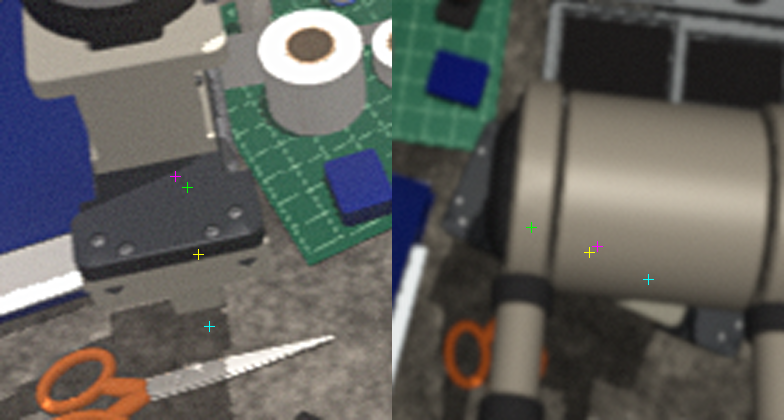

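Against the top view the hand sits about as predicted. In the scene view it sits about 14 px too high, so the real fingers look roughly 35 mm higher than reported. A soft touch on an empty spot of the mat will tell.

```bash
python3 go.py 335 240 100; python3 go.py 335 240 60
```

```text
dp [-0.0543  0.1824  0.0877]
dp [-0.0543  0.1824  0.1277]
```

```bash
python3 -m pendant '{"dp":[[-0.02,0.05,0],[-0.04,0.1,0],[-0.054,0.15,0],[-0.054,0.182,0.02],[-0.054,0.182,0.06],[-0.054,0.182,0.1],[-0.054,0.182,0.128],[-0.054,0.182,0.128]],"rotation":[[0,0,0],[0,0,0],[0,0,0],[0,0,0],[0,0,0],[0,0,0],[0,0,0],[0,0,0]]}' 0.0
python3 -m pendant '{"dp":[[0,0,0.008],[0,0,0.016],[0,0,0.024],[0,0,0.032],[0,0,0.032]],"rotation":[[0,0,0],[0,0,0],[0,0,0],[0,0,0],[0,0,0]]}'
```

```text
time: 6.2
tool_pos: [332.7, 240.1, 57.5]
tcp_rot: [-3.138, -0.004, 2.857]
contact_force: [-0.3, -0.2, 0.5]
grip_width: 14.6
finger_force: 0.0
time: 6.82
tool_pos: [333.8, 239.6, 27.5]
tcp_rot: [-3.141, -0.001, 2.856]
contact_force: [0.8, -0.1, 0.2]
grip_width: 0.5
finger_force: 0.0
```

Run:
```python
from cam import *
from scipy.spatial.transform import Rotation as R
o=get_obs();p=o["tool_pos"];r=R.from_euler("xyz",o["tcp_rot"]);print(p,o["grip_width"])
c=load("scene");im=c["pixels"][90:250,120:320,::-1].copy();k=cv2.resize(im,None,fx=3.5,fy=3.5,interpolation=2)
for q,col in(([0,0,0],(0,255,255)),([0,-95,-66],(255,255,0)),([0,0,-66],(255,0,255))):
    a=proj(c,p+r.apply(np.array(q)));cv2.drawMarker(k,(int((a[0]-120)*3.5),int((a[1]-90)*3.5)),col,0,10)
cv2.imwrite("pics/g5.png",k)
```

```text
[333.81171765 239.6454349   27.45728157] 0.45924352534886015
```

View pics/g5.png

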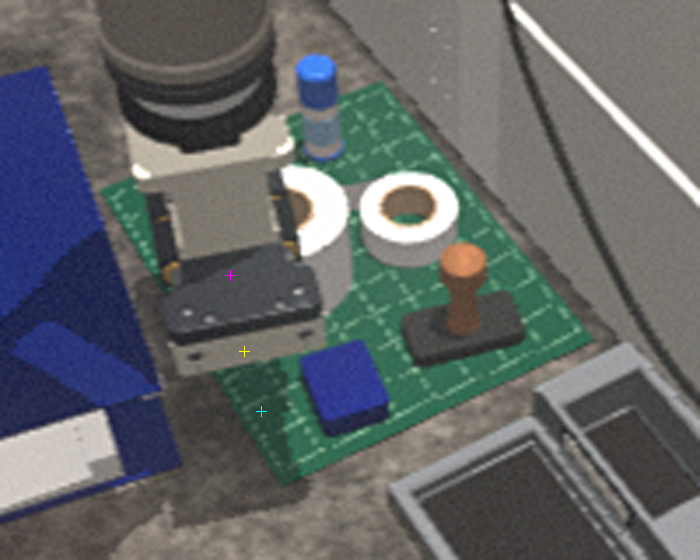

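```bash
R='"rotation":[[0,0,0],[0,0,0],[0,0,0]]'; python3 -m pendant '{"dp":[[0,0,0.006],[0,0,0.012],[0,0,0.012]],"rotation":[[0,0,0],[0,0,0],[0,0,0]]}' | egrep "pos|contact"
python3 -m pendant '{"dp":[[0,0,0.004],[0,0,0.006],[0,0,0.006]],"rotation":[[0,0,0],[0,0,0],[0,0,0]]}'| egrep "pos|contact"
python3 -m pendant '{"dp":[[0,0,0.002],[0,0,0.004],[0,0,0.004]],"rotation":[[0,0,0],[0,0,0],[0,0,0]]}'| egrep "pos|contact"
```

```text
tool_pos: [333.8, 239.7, 15.5]
contact_force: [-0.6, -0.8, -0.4]
tool_pos: [334.0, 239.8, 9.8]
contact_force: [-0.1, 0.5, -0.5]
tool_pos: [334.0, 239.8, 5.8]
contact_force: [0.2, 0.6, 1.1]
```

```bash
python3 -m pendant '{"dp":[[0,0,0.002],[0,0,0.003],[0,0,0.003]],"rotation":[[0,0,0],[0,0,0],[0,0,0]]}' | egrep "pos|contact"
python3 -m pendant '{"dp":[[0,0,0.001],[0,0,0.002],[0,0,0.002]],"rotation":[[0,0,0],[0,0,0],[0,0,0]]}'| egrep "pos|contact"
python3 -m pendant '{"dp":[[0,0,0.001],[0,0,0.002],[0,0,0.002]],"rotation":[[0,0,0],[0,0,0],[0,0,0]]}'| egrep "pos|contact"
```

```text
tool_pos: [334.1, 239.8, 2.8]
contact_force: [-0.3, -0.3, 0.2]
tool_pos: [334.1, 239.8, 0.8]
contact_force: [0.7, -0.0, -0.3]
tool_pos: [334.1, 239.8, -1.2]
contact_force: [-0.2, 0.6, -0.4]
```

Reported z is −1.2 with no contact, so the bias is confirmed. Continuing down gently until touch.

```bash
python3 -m pendant '{"dp":[[0,0,0.004],[0,0,0.008],[0,0,0.012],[0,0,0.012]],"rotation":[[0,0,0],[0,0,0],[0,0,0],[0,0,0]]}' | egrep "pos|contact"
python3 -m pendant '{"dp":[[0,0,0.002],[0,0,0.004],[0,0,0.004]],"rotation":[[0,0,0],[0,0,0],[0,0,0]]}'| egrep "pos|contact"
python3 -m pendant '{"dp":[[0,0,0.002],[0,0,0.004],[0,0,0.004]],"rotation":[[0,0,0],[0,0,0],[0,0,0]]}'| egrep "pos|contact"
```

```text
tool_pos: [333.9, 239.7, -13.5]
contact_force: [-0.6, 0.2, 0.2]
tool_pos: [334.1, 239.8, -17.2]
contact_force: [0.5, 0.2, 1.0]
tool_pos: [334.1, 239.8, -21.2]
contact_force: [-0.1, 0.3, 0.6]
```

```bash
python3 -m pendant '{"dp":[[0,0,0.002],[0,0,0.003],[0,0,0.003]],"rotation":[[0,0,0],[0,0,0],[0,0,0]]}' | egrep "pos|contact"
python3 -m pendant '{"dp":[[0,0,0.001],[0,0,0.002],[0,0,0.002]],"rotation":[[0,0,0],[0,0,0],[0,0,0]]}'| egrep "pos|contact"
python3 -m pendant '{"dp":[[0,0,0.001],[0,0,0.002],[0,0,0.002]],"rotation":[[0,0,0],[0,0,0],[0,0,0]]}'| egrep "pos|contact"
```

```text
tool_pos: [334.1, 239.8, -24.2]
contact_force: [-0.3, -0.3, 0.1]
tool_pos: [334.1, 239.8, -26.1]
contact_force: [-0.5, 0.0, -0.1]
tool_pos: [334.1, 239.9, -28.2]
contact_force: [0.0, 0.3, -0.7]
```

Run:
```python
from cam import *
from scipy.spatial.transform import Rotation as R
o=get_obs();p=o["tool_pos"];r=R.from_euler("xyz",o["tcp_rot"]);print(p,o["contact_force"])
c=load("scene");im=c["pixels"][90:250,120:320,::-1].copy();k=cv2.resize(im,None,fx=3.5,fy=3.5,interpolation=2)
for q,col in(([0,0,0],(0,255,255)),([0,-95,-66],(255,255,0)),([0,0,-66],(255,0,255))):
    a=proj(c,p+r.apply(np.array(q)));cv2.drawMarker(k,(int((a[0]-120)*3.5),int((a[1]-90)*3.5)),col,0,10)
cv2.imwrite("pics/g6.png",k)
```

```text
[334.10535982 239.85347162 -28.16097371] [ 0.01960902  0.27840934 -0.65358757]
```

View pics/g6.png

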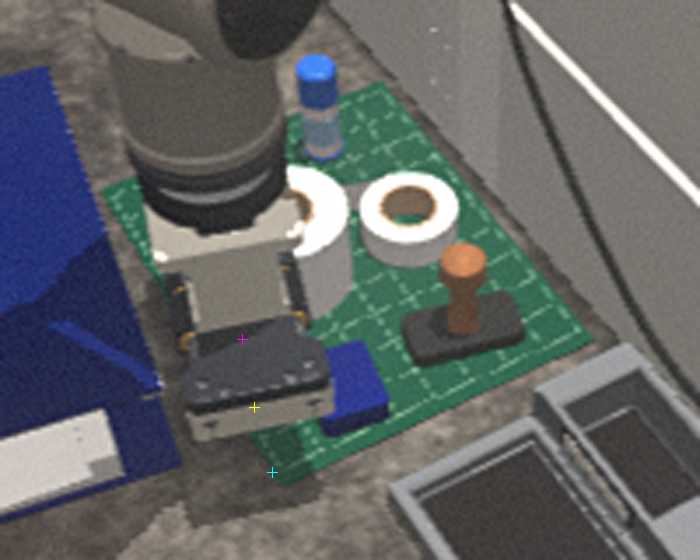

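```bash
python3 -m pendant '{"dp":[[0,0,0.001],[0,0,0.002],[0,0,0.002]],"rotation":[[0,0,0],[0,0,0],[0,0,0]]}'| egrep "pos|contact"
python3 -m pendant '{"dp":[[0,0,0.001],[0,0,0.002],[0,0,0.002]],"rotation":[[0,0,0],[0,0,0],[0,0,0]]}'| egrep "pos|contact"
```

```text
tool_pos: [334.1, 239.8, -30.2]
contact_force: [-0.2, 1.1, 0.4]
tool_pos: [334.3, 239.9, -30.7]
contact_force: [-4.4, -2.6, 23.4]
```

```bash
python3 -c "
from cam import *
o=get_obs();print(o['moment'],o['contact_force'])"
python3 -m pendant '{"dp":[[0,0,-0.03],[0,0,-0.08],[0,0,-0.13],[0,0,-0.18],[0,0,-0.18]],"rotation":[[0,0,0],[0,0,0],[0,0,0],[0,0,0],[0,0,0]]}' 0.06
python3 go.py 384 390.5 120; python3 go.py 384 390.5 35
```

```text
[-0.45775553  0.76042559  0.01282233] [-4.35000841 -2.63416713 23.43186028]
time: 12.92
tool_pos: [336.3, 240.9, 151.2]
tcp_rot: [3.136, 0.006, 2.856]
contact_force: [0.1, -0.4, 0.0]
grip_width: 45.9
finger_force: 0.0
dp [-0.0034  0.1568  0.0321]
dp [-0.0029  0.1564  0.1171]
```

```bash
python3 -m pendant '{"dp":[[-0.003,0.05,0],[-0.003,0.1,0],[-0.003,0.156,0],[-0.003,0.156,0.03],[-0.003,0.156,0.06],[-0.003,0.156,0.09],[-0.003,0.156,0.117],[-0.003,0.156,0.117]],"rotation":[[0,0,0],[0,0,0],[0,0,0],[0,0,0],[0,0,0],[0,0,0],[0,0,0],[0,0,0]]}' 0.055
python3 -m pendant '{"dp":[[0,0,0],[0,0,0],[0,0,0],[0,0,0]],"rotation":[[0,0,0],[0,0,0],[0,0,0],[0,0,0]]}' 0.01; python3 go.py 384 390.5 35
```

```text
time: 13.92
tool_pos: [379.0, 387.1, 27.9]
tcp_rot: [-3.136, -0.004, 2.856]
contact_force: [-0.9, -0.5, 0.6]
grip_width: 55.0
finger_force: 0.0
time: 14.42
tool_pos: [381.3, 388.9, 31.6]
tcp_rot: [3.141, 0.001, 2.856]
contact_force: [-0.3, 0.3, 2.3]
grip_width: 26.7
finger_force: 30.0
dp [-0.0021  0.0023 -0.0034]
```

```bash
python3 -m pendant '{"dp":[[0,0,-0.03],[0,0,-0.07],[0,0,-0.11],[0,0,-0.12],[0,0,-0.12]],"rotation":[[0,0,0],[0,0,0],[0,0,0],[0,0,0],[0,0,0]]}' | egrep "pos|width"; python3 go.py 488 -45.5 152
```

```text
tool_pos: [381.0, 388.7, 151.0]
grip_width: 26.1
dp [-0.2251 -0.3864 -0.0011]
```

```bash
python3 -m pendant '{"dp":[[-0.02,-0.04,0],[-0.05,-0.09,0],[-0.08,-0.14,0],[-0.11,-0.19,0],[-0.14,-0.24,0],[-0.17,-0.29,0],[-0.2,-0.34,0],[-0.225,-0.386,0]],"rotation":[[0,0,0],[0,0,0],[0,0,0],[0,0,0],[0,0,0],[0,0,0],[0,0,0],[0,0,0]]}' | egrep "pos|width"
python3 -m pendant '{"dp":[[0,0,0],[0,0,0],[0,0,0]],"rotation":[[0,0,0],[0,0,0],[0,0,0]]}' | egrep "pos|width|tcp"; python3 go.py 488 -45.5 80
python3 - <<'E'
from cam import *
c=load("scene");im=c["pixels"][120:320,230:430,::-1];cv2.imwrite("pics/w1.png",cv2.resize(im,None,fx=3,fy=3,interpolation=2))
E
```

```text
tool_pos: [487.4, -47.0, 149.1]
grip_width: 26.5
tool_pos: [487.4, -43.8, 150.3]
tcp_rot: [3.141, -0.001, 2.857]
grip_width: 26.5
dp [-0.0011 -0.0015  0.0703]
```

View pics/w1.png

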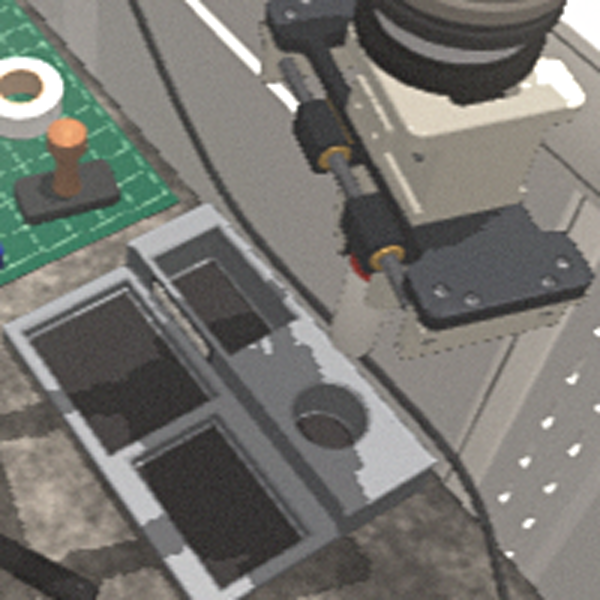

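The stick hangs upright with its foot at about crop (350,342); well at crop (331,415). Checking it against the well, then lowering.

Run:
```python
from cam import *
c=load("scene")
print("foot",onz(c,(230+351/3,120+344/3),121),"well",onz(c,(230+331/3,120+415/3),40))
```

```text
foot [486.2472681  -47.51988544 121.        ] well [489.64242199 -46.40350573  40.        ]
```

```bash
python3 -m pendant '{"dp":[[-0.003,0.0005,0.02],[-0.003,0.0005,0.045],[-0.003,0.0005,0.07],[-0.003,0.0005,0.09],[-0.003,0.0005,0.105],[-0.003,0.0005,0.112],[-0.003,0.0005,0.115],[-0.003,0.0005,0.115]],"rotation":[[0,0,0],[0,0,0],[0,0,0],[0,0,0],[0,0,0],[0,0,0],[0,0,0],[0,0,0]]}'
```

```text
time: 17.52
tool_pos: [491.3, -45.3, 36.2]
tcp_rot: [3.141, 0.001, 2.856]
contact_force: [0.1, 0.3, -0.4]
grip_width: 26.6
finger_force: 30.0
```

```bash
python3 -m pendant '{"dp":[[0,0,0.0015],[0,0,0.0015]],"rotation":[[0,0,0],[0,0,0]]}' | egrep "pos|contact"
python3 -m pendant '{"dp":[[0,0,0],[0,0,0],[0,0,0],[0,0,-0.02],[0,0,-0.06],[0,0,-0.1],[0,0,-0.12],[0,0,-0.12]],"rotation":[[0,0,0],[0,0,0],[0,0,0],[0,0,0],[0,0,0],[0,0,0],[0,0,0],[0,0,0]]}' 0.06 | egrep "pos|width"
# stamp: knob at 459,203.5, closing along stamp x (165 deg); tool y=(sin yaw,-cos yaw)
python3 - <<'E'
import numpy as np
for a in(165,-15): 
    t=np.radians(a); print("yaw",np.arctan2(np.cos(t),-np.sin(t)))
E
python3 go.py 459 203.5 130 1.833
```

```text
tool_pos: [491.2, -45.5, 34.7]
contact_force: [-0.3, -0.1, -0.6]
tool_pos: [492.0, -45.7, 155.7]
grip_width: 59.8
yaw -1.8325957145940464
yaw 1.3089969389957472
dp [0.102  0.2298 0.0254]
rot [0.002 0.003 1.023]
```

```bash
python3 go.py 459 203.5 130 1.309; python3 -m pendant '{"dp":[[0,0.02,0],[0.01,0.06,0],[0.03,0.1,0],[0.05,0.14,0],[0.07,0.18,0],[0.09,0.21,0],[0.102,0.23,0],[0.102,0.23,0]],"rotation":[[0,0,0.15],[0,0,0.33],[0,0,0.5],[0,0,0.68],[0,0,0.86],[0,0,1.04],[0,0,1.22],[0,0,1.4]]}' 0.06 | egrep "pos|tcp"
python3 -m pendant '{"dp":[[0,0,0],[0,0,0]],"rotation":[[0,0,0],[0,0,0]]}'|egrep "pos|tcp"; python3 go.py 459 203.5 14.5 1.309
```

```text
dp [0.102  0.2298 0.0254]
rot [0.003 0.003 1.547]
tool_pos: [456.6, 205.3, 152.8]
tcp_rot: [-3.139, 0.001, 1.452]
tool_pos: [457.8, 203.6, 153.6]
tcp_rot: [-3.14, 0.0, 1.459]
dp [1.000e-04 1.400e-03 1.391e-01]
rot [-0.001  0.001  0.15 ]
```

```bash
python3 -m pendant '{"dp":[[0,0.0014,0.03],[0,0.0014,0.06],[0,0.0014,0.09],[0,0.0014,0.115],[0,0.0014,0.13],[0,0.0014,0.139],[0,0.0014,0.139]],"rotation":[[0,0,0.1],[0,0,0.15],[0,0,0.15],[0,0,0.15],[0,0,0.15],[0,0,0.15],[0,0,0.15]]}' | egrep "pos|tcp|contact"
python3 -m pendant '{"dp":[[0,0,0],[0,0,0],[0,0,0],[0,0,0],[0,0,0]],"rotation":[[0,0,0],[0,0,0],[0,0,0],[0,0,0],[0,0,0]]}' 0.01
python3 -m pendant '{"dp":[[0,0,-0.02],[0,0,-0.05],[0,0,-0.08],[0,0,-0.1],[0,0,-0.1]],"rotation":[[0,0,0],[0,0,0],[0,0,0],[0,0,0],[0,0,0]]}' ; python3 go.py 490 63 112 0.015
python3 - <<'E'
from cam import *
o=[]
for n,x,y in(("scene",220,110),("top",190,130)):
    c=load(n);im=c["pixels"][y:y+130,x:x+130,::-1];o.append(cv2.resize(im,None,fx=3,fy=3,interpolation=2))
cv2.imwrite("pics/st1.png",np.hstack(o))
E
```

```text
tool_pos: [459.5, 203.7, 15.3]
tcp_rot: [-3.141, 0.0, 1.306]
contact_force: [0.2, 0.2, 1.1]
time: 21.52
tool_pos: [459.6, 203.9, 15.6]
tcp_rot: [3.141, -0.0, 1.306]
contact_force: [-0.3, -0.1, 3.2]
grip_width: 25.1
finger_force: 30.0
time: 22.15
tool_pos: [460.3, 204.1, 116.5]
tcp_rot: [3.139, -0.002, 1.306]
contact_force: [-0.1, 0.2, -1.1]
grip_width: 25.0
finger_force: 30.0
dp [-0.1284  0.0656  0.0045]
rot [ 1.000e-03 -3.000e-03  1.291e+00]
```

View pics/st1.png

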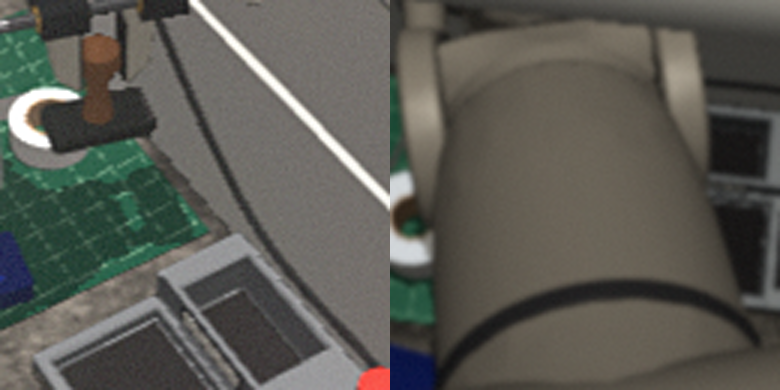

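```bash
python3 -m pendant '{"dp":[[0,0,0],[-0.02,0.01,0],[-0.045,0.022,0],[-0.07,0.034,0],[-0.09,0.046,0],[-0.11,0.056,0],[-0.128,0.0655,0],[-0.128,0.0655,0]],"rotation":[[0,0,0.16],[0,0,0.33],[0,0,0.5],[0,0,0.67],[0,0,0.84],[0,0,1.0],[0,0,1.15],[0,0,1.291]]}' | egrep "pos|tcp|width"
python3 -m pendant '{"dp":[[0,0,0],[0,0,0],[0,0,0]],"rotation":[[0,0,0],[0,0,0],[0,0,0]]}' | egrep "pos|tcp"; python3 go.py 489.5 63 16.5 0.015
python3 - <<'E'
from cam import *
c=load("scene");im=c["pixels"][120:290,230:430,::-1];cv2.imwrite("pics/st2.png",cv2.resize(im,None,fx=3.5,fy=3.5,interpolation=2))
E
```

```text
tool_pos: [488.6, 61.8, 113.9]
tcp_rot: [3.142, 0.003, 0.008]
grip_width: 25.0
tool_pos: [488.9, 63.4, 115.1]
tcp_rot: [-3.141, 0.001, 0.017]
dp [0.0006 0.0004 0.0986]
rot [-0.     0.001  0.002]
```

View pics/st2.png

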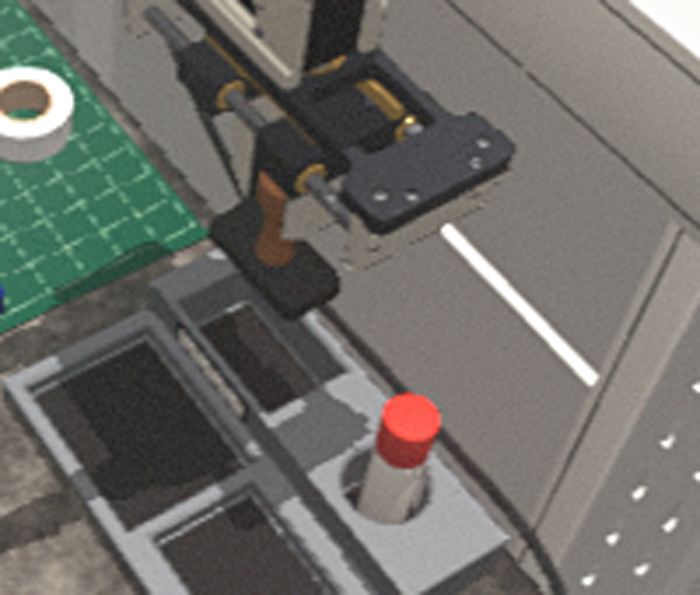

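Glue stands in its well (cap at crop 410,425), stamp is upright above the oblong pocket, aligned with it. Checking offset.

Run:
```python
from cam import *
c=load("scene");q=lambda u,v:(230+u/3.5-.3,120+v/3.5-.3)
w=np.array([onz(c,q(*p),115)[:2] for p in((212,225),(240,207),(338,278),(292,306))]);print(w.round(1),w.mean(0))
w=np.array([onz(c,q(*p),40)[:2] for p in((165,297),(223,265),(347,375),(265,412))]);print(w.round(1),w.mean(0))
print("cap",onz(c,q(410,413),102))
```

```text
[[470.9  91.4]
 [489.9  93.9]
 [505.   31. ]
 [475.4  28.8]] [485.28494668  61.26947221]
[[458.8 110.8]
 [498.8 112.6]
 [513.   17.4]
 [462.4  21.1]] [483.24908309  65.45307628]
cap [492.74446643 -44.11500961 102.        ]
```

```bash
python3 -m pendant '{"dp":[[0.001,0.0004,0.02],[0.001,0.0004,0.04],[0.001,0.0004,0.055],[0.001,0.0004,0.065],[0.001,0.0004,0.068],[0.001,0.0004,0.068]],"rotation":[[0,0,0],[0,0,0],[0,0,0],[0,0,0],[0,0,0],[0,0,0]]}'|egrep "pos|contact|width"
```

```text
tool_pos: [490.4, 62.8, 47.6]
contact_force: [-0.3, -0.0, -1.0]
grip_width: 25.0
```

```bash
python3 -m pendant '{"dp":[[0,0,0.01],[0,0,0.02],[0,0,0.026],[0,0,0.029],[0,0,0.029]],"rotation":[[0,0,0],[0,0,0],[0,0,0],[0,0,0],[0,0,0]]}'|egrep "pos|contact|width"
```

```text
tool_pos: [490.1, 62.8, 18.2]
contact_force: [0.0, 0.1, 0.0]
grip_width: 24.8
```

```bash
python3 -m pendant '{"dp":[[0,0,0],[0,0,0],[0,0,0],[0,0,-0.02],[0,0,-0.06],[0,0,-0.1],[0,0,-0.1]],"rotation":[[0,0,0],[0,0,0],[0,0,0],[0,0,0],[0,0,0],[0,0,0],[0,0,0]]}' 0.06|egrep "time|pos|width"
python3 go.py 474 294 120 -0.52
```

```text
time: 25.98
tool_pos: [492.3, 62.7, 121.4]
grip_width: 60.0
dp [-0.0149 -0.2315  0.0013]
rot [-0.002 -0.007  0.535]
```

```bash
python3 -m pendant '{"dp":[[-0.002,-0.04,0],[-0.005,-0.08,0],[-0.008,-0.12,0],[-0.011,-0.16,0],[-0.013,-0.2,0],[-0.015,-0.2315,0],[-0.015,-0.2315,0],[-0.015,-0.2315,0]],"rotation":[[0,0,0.1],[0,0,0.2],[0,0,0.3],[0,0,0.4],[0,0,0.48],[0,0,0.535],[0,0,0.535],[0,0,0.535]]}' 0.078|egrep "pos|width|tcp"
python3 go.py 474 294 -20.5 -0.52
python3 - <<'E'
from cam import *
c=load("scene");im=c["pixels"][90:290,190:430,::-1];cv2.imwrite("pics/s3.png",cv2.resize(im,None,fx=3,fy=3,interpolation=2))
E
```

```text
tool_pos: [471.2, 293.3, 117.6]
tcp_rot: [3.14, 0.001, -0.519]
grip_width: 78.1
dp [ 0.0021 -0.0022  0.1381]
rot [0.002 0.001 0.001]
```

View pics/s3.png

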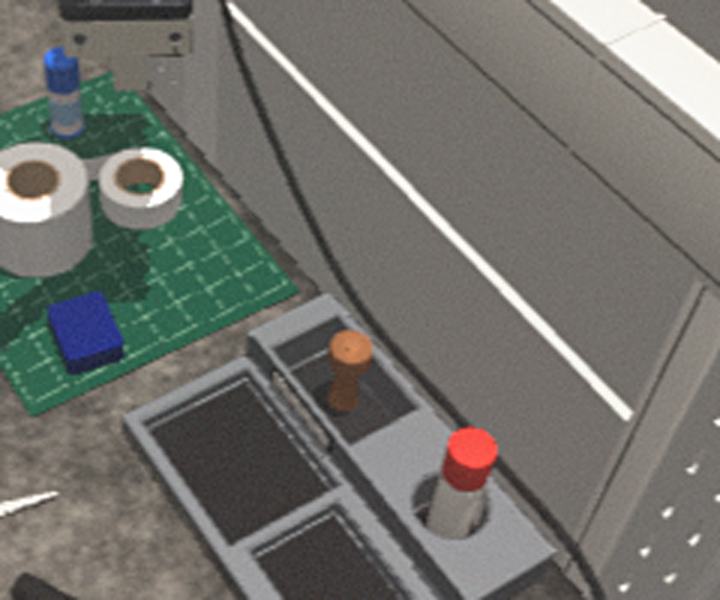

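Stamp (knob at crop 350,350) and glue (470,455) both stand upright in their pockets; the small roll is untouched at (141,185). Descending on the roll.

```bash
python3 -m pendant '{"dp":[[0.002,-0.002,0.03],[0.002,-0.002,0.06],[0.002,-0.002,0.085],[0.002,-0.002,0.1],[0.002,-0.002,0.105],[0.002,-0.002,0.105]],"rotation":[[0,0,0],[0,0,0],[0,0,0],[0,0,0],[0,0,0],[0,0,0]]}'|egrep "pos|contact"; python3 go.py 474 294 -20.5 -0.52
```

```text
tool_pos: [474.8, 294.6, 13.8]
contact_force: [-0.3, 0.7, 0.2]
dp [-0.0004  0.0009  0.0343]
rot [-0. -0. -0.]
```

```bash
python3 -m pendant '{"dp":[[0,0.001,0.01],[0,0.001,0.02],[0,0.001,0.028],[0,0.001,0.034],[0,0.001,0.034]],"rotation":[[0,0,0],[0,0,0],[0,0,0],[0,0,0],[0,0,0]]}'|egrep "pos|contact"
python3 -m pendant '{"dp":[[0,0,0],[0,0,0],[0,0,0],[0,0,0]],"rotation":[[0,0,0],[0,0,0],[0,0,0],[0,0,0]]}' 0.04
```

```text
tool_pos: [473.6, 293.7, -21.2]
contact_force: [0.1, 0.2, 0.1]
time: 28.9
tool_pos: [474.2, 294.0, -20.3]
tcp_rot: [-3.141, -0.0, -0.52]
contact_force: [-0.8, -0.7, 1.8]
grip_width: 59.4
finger_force: 30.0
```

```bash
python3 -m pendant '{"dp":[[0,0,-0.02],[0,0,-0.05],[0,0,-0.08],[0,0,-0.1],[0,0,-0.1]],"rotation":[[0,0,0],[0,0,0],[0,0,0],[0,0,0],[0,0,0]]}' |egrep "pos|width"; python3 go.py 412 62.5 80 0.015
```

```text
tool_pos: [474.8, 294.3, 80.7]
grip_width: 58.8
dp [6.070e-02 2.324e-01 2.000e-04]
rot [-0.002 -0.003 -0.535]
```

```bash
python3 -m pendant '{"dp":[[0.007,0.03,0],[0.018,0.07,0],[0.029,0.11,0],[0.04,0.15,0],[0.05,0.19,0],[0.0605,0.232,0],[0.0605,0.232,0],[0.0605,0.232,0]],"rotation":[[0,0,-0.08],[0,0,-0.18],[0,0,-0.28],[0,0,-0.38],[0,0,-0.46],[0,0,-0.535],[0,0,-0.535],[0,0,-0.535]]}' |egrep "pos|width|tcp"; python3 go.py 412 62.5 10 0.015
python3 - <<'E'
from cam import *
c=load("scene");im=c["pixels"][140:340,220:420,::-1];cv2.imwrite("pics/r1.png",cv2.resize(im,None,fx=3,fy=3,interpolation=2))
E
```

```text
tool_pos: [411.0, 62.7, 78.9]
tcp_rot: [-3.141, 0.001, 0.013]
grip_width: 58.9
dp [0.001  0.0002 0.0689]
rot [-0.     0.001 -0.002]
```

View pics/r1.png

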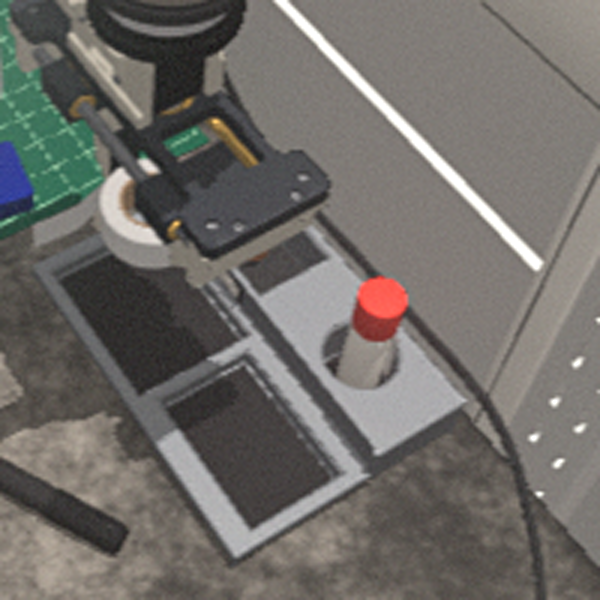

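Roll hangs level over the front pocket (crop 130,215). Lowering so the tips stay just above the 16 mm rim.

```bash
python3 -m pendant '{"dp":[[0.001,0,0.02],[0.001,0,0.045],[0.001,0,0.07],[0.001,0,0.085],[0.001,0,0.092],[0.001,0,0.0945],[0.001,0,0.0945]],"rotation":[[0,0,0],[0,0,0],[0,0,0],[0,0,0],[0,0,0],[0,0,0],[0,0,0]]}'|egrep "pos|contact|width"
```

```text
tool_pos: [412.5, 62.7, -14.8]
contact_force: [-0.2, -0.1, -1.1]
grip_width: 59.1
```

```bash
python3 -m pendant '{"dp":[[0,0,0.001],[0,0,0.001],[0,0,0.001],[0,0,-0.02],[0,0,-0.06],[0,0,-0.1],[0,0,-0.1]],"rotation":[[0,0,0],[0,0,0],[0,0,0],[0,0,0],[0,0,0],[0,0,0],[0,0,0]]}' 0.07|egrep "pos|contact|width"; python3 go.py 375.5 199.7 85 -0.175
```

```text
tool_pos: [414.3, 62.4, 87.5]
contact_force: [0.0, 0.1, -0.6]
grip_width: 69.8
dp [-0.0367 -0.1378  0.0022]
rot [-0.    -0.007  0.19 ]
```

```bash
python3 -m pendant '{"dp":[[-0.012,-0.045,0],[-0.024,-0.09,0],[-0.037,-0.138,0],[-0.037,-0.138,0],[-0.037,-0.138,0]],"rotation":[[0,0,0.06],[0,0,0.12],[0,0,0.19],[0,0,0.19],[0,0,0.19]]}' 0.066|egrep "pos|tcp|width"; python3 go.py 375.5 199.7 -21 -0.175
python3 - <<'E'
from cam import *
c=load("scene");im=c["pixels"][110:310,180:390,::-1];cv2.imwrite("pics/c1.png",cv2.resize(im,None,fx=2.9,fy=2.9,interpolation=2))
E
```

```text
tool_pos: [372.7, 199.6, 84.3]
tcp_rot: [3.141, 0.001, -0.174]
grip_width: 65.8
dp [ 0.0029 -0.0007  0.1052]
rot [0.001 0.001 0.001]
```

View pics/c1.png

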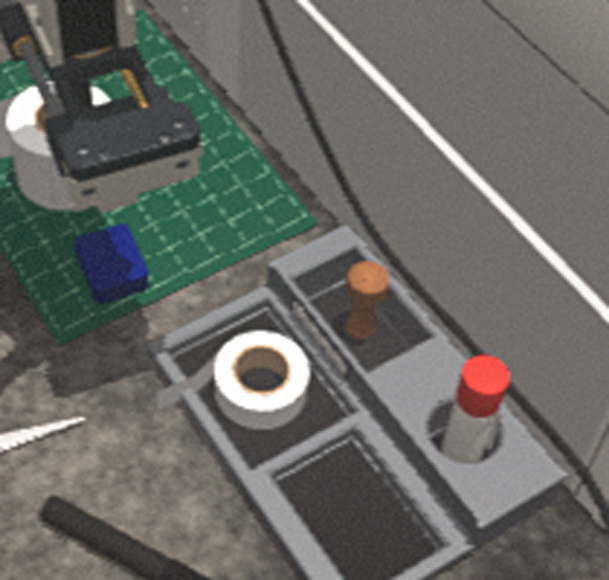

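The roll lies flat in its pocket (crop 262,375) and the clip box waits at (112,262). Descending on the box.

```bash
python3 -m pendant '{"dp":[[0.001,-0.0005,0.03],[0.001,-0.0005,0.06],[0.001,-0.0005,0.085],[0.001,-0.0005,0.1],[0.001,-0.0005,0.105],[0.001,-0.0005,0.105]],"rotation":[[0,0,0],[0,0,0],[0,0,0],[0,0,0],[0,0,0],[0,0,0]]}'|egrep "pos|contact"
python3 -m pendant '{"dp":[[0,0,0],[0,0,0],[0,0,0],[0,0,0]],"rotation":[[0,0,0],[0,0,0],[0,0,0],[0,0,0]]}' 0.03|egrep "pos|contact|width|finger"
```

```text
tool_pos: [374.4, 199.6, -20.1]
contact_force: [0.0, -0.7, 0.6]
tool_pos: [374.6, 200.3, -19.6]
contact_force: [-1.1, -2.0, 7.0]
grip_width: 49.5
finger_force: 30.0
```

```bash
python3 -m pendant '{"dp":[[0,0,-0.02],[0,0,-0.05],[0,0,-0.08],[0,0,-0.1],[0,0,-0.1]],"rotation":[[0,0,0],[0,0,0],[0,0,0],[0,0,0],[0,0,0]]}' |egrep "pos|width"; python3 go.py 412.5 -45 80 0.015
```

```text
tool_pos: [375.0, 200.6, 80.9]
grip_width: 49.2
dp [0.0797 0.2354 0.0007]
rot [-0.001 -0.003 -0.19 ]
```

```bash
python3 -m pendant '{"dp":[[0.01,0.03,0],[0.023,0.07,0],[0.037,0.11,0],[0.05,0.15,0],[0.064,0.19,0],[0.08,0.2355,0],[0.08,0.2355,0],[0.08,0.2355,0]],"rotation":[[0,0,-0.03],[0,0,-0.06],[0,0,-0.09],[0,0,-0.12],[0,0,-0.15],[0,0,-0.19],[0,0,-0.19],[0,0,-0.19]]}' |egrep "pos|width|tcp"; python3 go.py 412.5 -45 -15 0.015
```

```text
tool_pos: [410.9, -45.0, 79.0]
tcp_rot: [-3.141, 0.002, 0.014]
grip_width: 49.2
dp [0.0018 0.0001 0.094 ]
rot [-0.001  0.002 -0.001]
```

```bash
python3 -m pendant '{"dp":[[0.001,0,0.02],[0.001,0,0.045],[0.001,0,0.07],[0.001,0,0.085],[0.001,0,0.092],[0.001,0,0.0945],[0.001,0,0.0945]],"rotation":[[0,0,0],[0,0,0],[0,0,0],[0,0,0],[0,0,0],[0,0,0],[0,0,0]]}'|egrep "pos|contact|width"
```

```text
tool_pos: [413.1, -45.3, -14.3]
contact_force: [-0.5, 0.4, -0.9]
grip_width: 49.7
```

```bash
python3 -m pendant '{"dp":[[0,0,0.0005],[0,0,0.0005],[0,0,0.0005],[0,0,-0.02],[0,0,-0.06],[0,0,-0.11],[0,0,-0.16],[0,0,-0.16]],"rotation":[[0,0,0],[0,0,0],[0,0,0],[0,0,0],[0,0,0],[0,0,0],[0,0,0],[0,0,0]]}' 0.06|egrep "pos|contact|width"
python3 -m pendant '{"dp":[[0,-0.06,0],[0,-0.12,0],[0,-0.18,0],[0,-0.24,0],[0,-0.3,0],[0,-0.34,0],[0,-0.34,0]],"rotation":[[0,0,0],[0,0,0],[0,0,0],[0,0,0],[0,0,0],[0,0,0],[0,0,0]]}'|egrep "time|pos"
python3 - <<'E'
from cam import *
c=load("scene");im=c["pixels"][90:340,145:395,::-1];cv2.imwrite("pics/f1.png",cv2.resize(im,None,fx=2.4,fy=2.4,interpolation=2))
E
```

```text
tool_pos: [415.3, -46.3, 148.8]
contact_force: [0.4, -0.7, -0.5]
grip_width: 60.3
time: 38.62
tool_pos: [406.8, 296.2, 143.9]
```

View pics/f1.png

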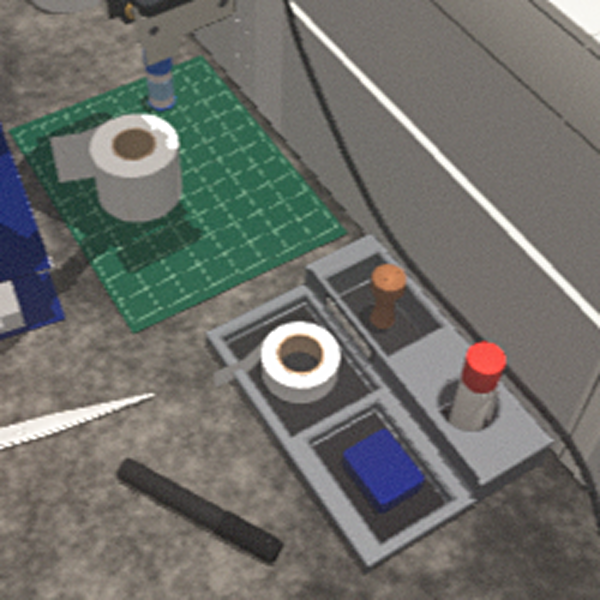

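All four items lie or stand in their pockets (roll at 301,360; clips 384,468; stamp 388,290; glue 480,385), and the big roll and blue stick are where they stood.

```bash
python3 -m pendant '{"dp":[[0,0,0],[0,0,0],[0,0,0],[0,0,0]],"rotation":[[0,0,0],[0,0,0],[0,0,0],[0,0,0]]}'|egrep "time|contact"; python3 -c "
from plant import workorder
print(workorder.close_job())"
```

```text
time: 39.17
contact_force: [0.2, -0.4, -0.4]
the job is handed in; nothing more can be done
None
```

I handed the job in at 39 s: glue and stamp went into the back row first, then the roll and clips in front, and the last picture shows all four in place with the big roll and blue stick where they stood (no verdict came back).

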